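# Set the vacuum dial, close the blotting manifold on its dowels and hold it sealed

### The arm

A 6-joint arm with a two-finger parallel gripper is mounted at the origin on the work surface. World frame = base frame: x ahead of the robot, y to its left, z up, the work surface at z = 0. Lengths are in mm, angles in rad, forces in N, time in s.
With the tool pointing down it reaches from about 350 to 975 mm from the base axis. Payload 7.1 kg.
Tool frame: the origin (TCP) lies at the centre of the arm's flange, where the gripper is bolted on; the fingertips stand 182 mm ahead of it and the grasp point (between the pads) lies 163 mm ahead of it; z points along the fingers, y is the line along which they close (so a half turn about z gives the same grasp; the last joint's range is limited). The gripper opens to 88 mm and grips with 3 to 60 N. Pads are 20 mm wide; open, the fingers measure 115 mm over their backs; the gripper's body (75 mm by 178 mm) begins 61 mm behind the grasp point.
Start: joints at [-1.258, 0.423, 1.63, -0, 1.089, -0.019], TCP at [203.608, -590.889, 404.675] pointing down, gripper open.
Joint ranges: [-3, 3], [-0.9, 2.11], [0.09, 2.58], [-1.31, 4.45], [0.11, 2.69], [-2.54, 2.54]. Speed limits (rad/s): [2.39, 2.39, 3.01, 3.14, 3.14, 3.14].

### API

Orientations are given as a rotation vector (axis times angle).
In Python, from workcell import readout, get_image, ctrl gives the robot as it stands.
- The arm moves only by the tool step_arm, never from a script. Its argument "targets" is a list that holds one entry, the list of rows, each a list of 7 numbers: the shift along the world's x, y, z as a fraction of full scale, then the turn, a rotation vector about the world's x, y, z as a fraction of full scale, then the opening, from 0 (shut) to 1 (fully open). In form: [[[dx, dy, dz, wx, wy, wz, claw], ...]]. A call has exactly 5 rows; each row shifts and turns the commanded pose from where the row before left it; what a row does not reach is not made up. Full scale, the value 1, is 0.05 m for a shift and 4 degrees for a turn. A row lasts 1/8 s, in which the tool goes at most 62.5 mm and 10.7 degrees, less where a joint would pass 70% of its speed; a pose out of reach is approached as far as the arm can. A call with a number of a shift or a turn outside -1 to 1 is refused whole. A call with a gripper value outside its range is refused whole. The fingers move at their own pace and stop on an object; the grip force is fixed at half the most. Time passes only in rows, so rows that do not move let the fingers close, or fill a call up. It gives the time, the measured TCP pose, the force, the opening and the grip force at its end, in the units of the state.
- readout.get_obs(): the state, without advancing time (a new reading comes with each control period).
- get_image(name): name is "scene" or "top"; returns a dict with "pixels" (420x560x3 uint8, red, green, blue), "intrinsics" (3x3 intrinsics, pixels), "extrinsics" (4x4, takes a point from world to camera coordinates). Camera axes: x right, y down, z forward; pixel columns grow to the right and rows downward; lengths in mm; the calibration is good to about 2 mm. A picture is of the moment at which its call begins. There is no depth.
- ctrl.close_job(): hands the job in; it is judged then, once.
The state is a dict: "t": time; "qpos": joint angles; "qvel": joint speeds; "joint_torque": joint torques, N m; "ee_pos": TCP position; "orientation": TCP orientation; "ft_force": force on the tool from outside, world axes, zero at the start; "moment": the same for the moment, N m; "width": finger opening in mm; "grasp_force": force on a finger pad.
Only numpy, scipy, OpenCV 4.12 (cv2) and the standard library are available. Lean on these libraries where they do the work, as an engineer would, in place of code of your own. Each camera call takes 0.05 s, during which the arm holds its last target. There are 200 camera calls.

### The job

First turn the blue vacuum dial on the blotting station to 40, the green mark on its scale, and let go of it. Then pick up the white sample template from the bench pad, set it over the two steel dowels of the manifold, press it down against the springy rubber seal until it lies fully home, flat on the manifold's rim, and finish while still holding it pressed down there. Leave everything else on the bench where it stands.

Things in the scene. Friction and masses are not known exactly. Their poses are not given: they have to be found in the camera images.
- dial (a joint): angle of the blue vacuum dial in rad: 0 at scale 0, growing clockwise seen from above, 4.712 at scale 100 (0.4712 per ten); the green mark at 40 is 1.885. Stop at either end; about 0.03 N m of friction holds it where it is left
- dial_grip (a point): point on the dial's vertical axis at the height to grip it. The dial is a blue bar grip 42 mm long, 14 mm thick and 32 mm high on a 44 mm round skirt (8 mm thick); this point lies 7 mm below the bar's top and 23 mm above the skirt, 99 mm above the bench. The bar lies along this point's x axis; the white pointer line is on its -x half. The point turns with the dial (z up)
- template_center (a point): centre of the loose white sample template (0.3 kg), half-way up its 36 mm height (18 mm above its underside). It is a flange 164 x 90 x 8 mm (x, y, z) carrying a raised slotted block 112 x 44 x 28 mm in its middle: grip the block across its 44 mm (along y). Two round holes of 10.5 mm go through the flange at x = +71.5 and -71.5 mm, y = 0. z is up; a half turn about z makes no difference
- template: the same template: origin at the centre of its underside, 18 mm below template_center, with the same axes
- manifold_seat (a point): centre of the manifold's grey rim (178 x 104 mm, 80 mm above the bench) at rim height, on the white blotting station (190 x 360 mm box, 62 mm tall, fixed, its place and yaw vary). Two vertical steel dowels of 8 mm, with tapered noses, stand 20 mm above the rim at x = +71.5 and -71.5 mm, y = 0 of this point. z is up. With the template fully home its underside lies at this height, so its centre is 18 mm above this point
- seal (a joint): how far the black rubber sealing frame (120 x 74 mm, sprung) inside the rim is pressed down, in m: 0 when it stands free, 4 mm proud of the rim; 0.004 when the template is fully home on the rim. The springs carry the template's weight with no sinking; a push of some 12 N brings the template home and must be kept up, for they lift it again
- wash_bottle: bystander: white wash bottle with a blue band and bent spout, 76 mm diameter, 222 mm tall; origin at the centre of its underside
- adapter_a: bystander: white round centrifuge tube adapter with four holes in its top, 64 mm diameter, 110 mm tall; origin at the centre of its underside
- adapter_b: bystander: a second such adapter; origin at the centre of its underside
- tube_rack: bystander: blue rack 100 x 170 mm with capped 50 ml tubes, 125 mm tall; origin at the centre of its underside
- tip_box: bystander: grey pipette tip box with orange lid, 82 x 122 mm, 66 mm tall; origin at the centre of its underside
- tweezers: bystander: flat steel tweezers, 125 mm long, lying flat; origin at mid-length on the underside
- cap: bystander: small white screw cap with a teal liner, 38 mm diameter, 12 mm tall; origin at the centre of its underside
- marker: bystander: white marker pen with a blue cap, 135 mm long, 14 mm thick; origin near mid-length on the underside
Things that resemble listed ones, but are neither listed nor needed, are in the scene too. What is shaped like the template but brown or pink is not meant.

How it is judged (in metres and radians):
On the way:
1. the dial stands on the green mark (40) and is let go, before the template is on the manifold (value of joint dial between 1.755 and 2.015 rad and distance between the grasp point and dial_grip above 0.06 m and horizontal distance between template_center and manifold_seat above 0.08 m), for 0.2 s.
At the end, for the whole second after the job is handed in: Through the last second: dial within 0.13 rad of 40; template on both dowels (centre within 3 mm, yaw 0.05 rad, level 0.03 rad) and flat on the rim (gap under 1.5 mm, seal pressed in over 2.5 mm), at rest, with the robot still pressing on it (contact over 4 N) (value of joint dial between 1.755 and 2.015 rad and horizontal distance between template_center and manifold_seat below 0.003 m and angle between the x axis of template_center and the x axis of manifold_seat, either way round below 0.05 rad and angle between template_center's own z axis and vertical below 0.03 rad and z of template_center in the frame of manifold_seat between 0.015 and 0.0195 m and value of joint seal above 0.0025 m and contact force between any of the fingers, the arm and template above 4 N and linear speed of template below 0.02 m/s); the arm keeps its last pose, push and grip.
It fails at once if a bystander is pushed more than 30 mm from its place (distance of any of wash_bottle, adapter_a, adapter_b, tube_rack, tip_box, tweezers, cap, marker from where it was at the start of the episode above 0.03 m).
It fails at once if the template is tipped over (angle between template_center's own z axis and vertical above 0.7 rad).
It also fails if it takes over 69 s, if anything falls off the work surface, if the arm or the gripper's body presses on something with over 40 N, if the wrist force passes 120 N, or if a joint passes its speed limit or range.

## Working session

There is one attempt and no reset: what is moved stays moved. The work goes in short steps, Python scripts to look and compute and a tool call to move; the robot and the scene stay as the last step left them, time stands still between calls to the robot, and variables do not carry over. Pictures are saved under pics/ and viewed, at most 10 in all, crops included, and the job is handed in when it is done.

Besides the shell and the picture viewer there is one more tool, called after "Request:" by a JSON object that holds its "fn" and its "kwargs", one argument or row to a line. step_arm: Moves the arm, as the interface text tells. Shift numbers are shares of 0.05 m and turn numbers shares of 4 degrees, none past 1 either way. Its arguments: {"type":"object","properties":{"targets":{"type":"array"}},"required":["targets"]}

```bash
mkdir -p pics; cat > h.py <<'E'
import numpy as np, cv2
from workcell import readout, get_image, ctrl
def snap(n,f):
    d=get_image(n); cv2.imwrite(f'pics/{f}.png',d['pixels'][:,:,::-1]); np.savez(f'pics/{f}.npz',**{k:np.array(d[k]) for k in d}); return d
def ray(f,uv,z):
    d=np.load(f'pics/{f}.npz'); K=d['intrinsics'];T=d['extrinsics'];R=T[:3,:3];c=-R.T@T[:3,3]
    out=[]
    for (u,v),zz in zip(uv,np.broadcast_to(z,len(uv))):
        r=R.T@np.linalg.inv(K)@[u,v,1]; out.append(c+r*(zz-c[2])/r[2])
    return np.array(out)
def proj(f,P):
    d=np.load(f'pics/{f}.npz'); p=np.c_[P,np.ones(len(P))]@d['extrinsics'].T; q=p[:,:3]@d['intrinsics'].T; return q[:,:2]/q[:,2:]
E
python3 - <<'E'
from h import *
for n in('scene','top'):
    d=snap(n,n+'0');T=d['extrinsics'];print(n,np.round(-T[:3,:3].T@T[:3,3]),np.round(d['intrinsics'][0,0]),np.round(T[:3,:3],2).tolist())
print(readout.get_obs())
E
```

```text
scene [1643.  138.  965.] 461.0 [[-0.12, 0.99, -0.02], [0.61, 0.06, -0.79], [-0.79, -0.11, -0.61]]
top [ 363.  -24. 1438.] 475.0 [[-0.03, -1.0, -0.0], [-0.99, 0.03, -0.11], [0.11, 0.0, -0.99]]
{'t': 0.1, 'qpos': array([-1.25801397e+00,  4.23752921e-01,  1.63060067e+00, -1.50349480e-05,
        1.08862564e+00, -1.90262577e-02]), 'qvel': array([-3.41870424e-04, -3.71710669e-03, -2.26371741e-03,  1.13141096e-03,
       -1.42376518e-04, -5.52369453e-06]), 'joint_torque': array([-9.66084517e-04, -5.45616245e+01, -2.74322605e+01,  6.44062506e-02,
        1.87878718e-02, -2.34192049e-05]), 'ee_pos': array([ 203.52516277, -590.66558735,  403.99151811]), 'orientation': array([-3.09710404e+00, -5.18600700e-01,  3.39298809e-04]), 'ft_force': array([-0.43125925,  0.1916133 , -0.39393223]), 'moment': array([ 0.02935725, -0.02401571, -0.001493  ]), 'grasp_force': 0.0, 'width': 87.94603828947315}
```

View pics/top0.png

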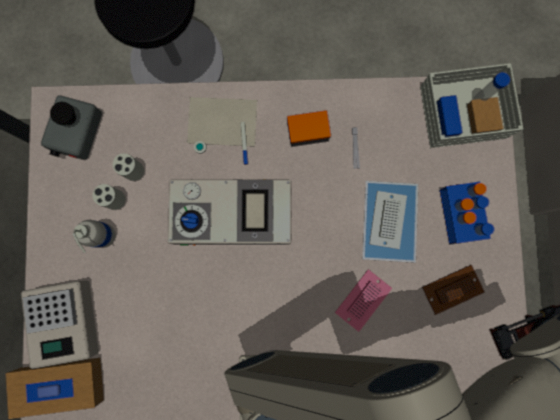

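View pics/scene0.png

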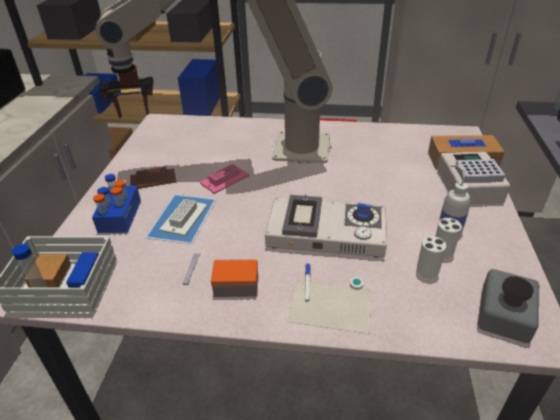

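The top view shows the template on its blue pad near (389,219), the manifold near (255,210) and the dial near (191,220). I'll enlarge those areas.

```bash
python3 - <<'E'
import cv2
a=cv2.imread('pics/top0.png')
s=lambda u,v,w,h,k:cv2.resize(a[v:v+h,u:u+w],None,fx=k,fy=k,interpolation=cv2.INTER_CUBIC)
import numpy as np
A=s(165,172,130,80,6); B=s(360,178,60,88,6)
cv2.imwrite('pics/c1.png',A); 
C=np.zeros((540,800,3),'uint8'); C[:528,:360]=B; D=s(168,200,48,42,9);C[:378,360:792]=D; cv2.imwrite('pics/c2.png',C)
E
```

```text
(no output)
```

View pics/c1.png

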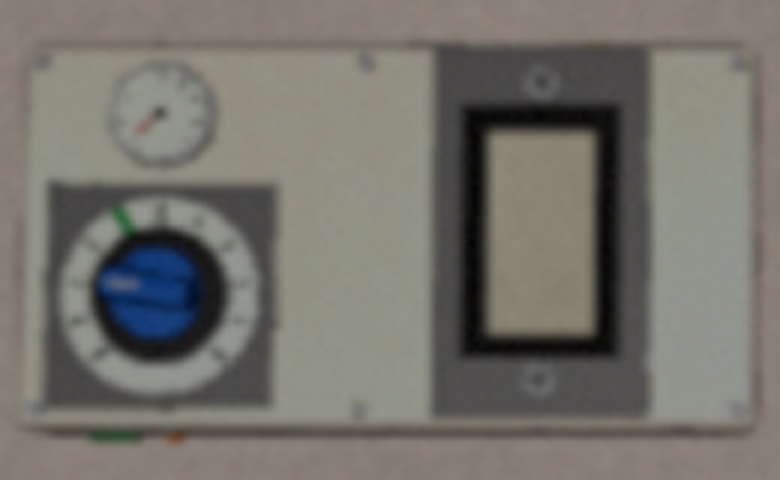

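View pics/c2.png

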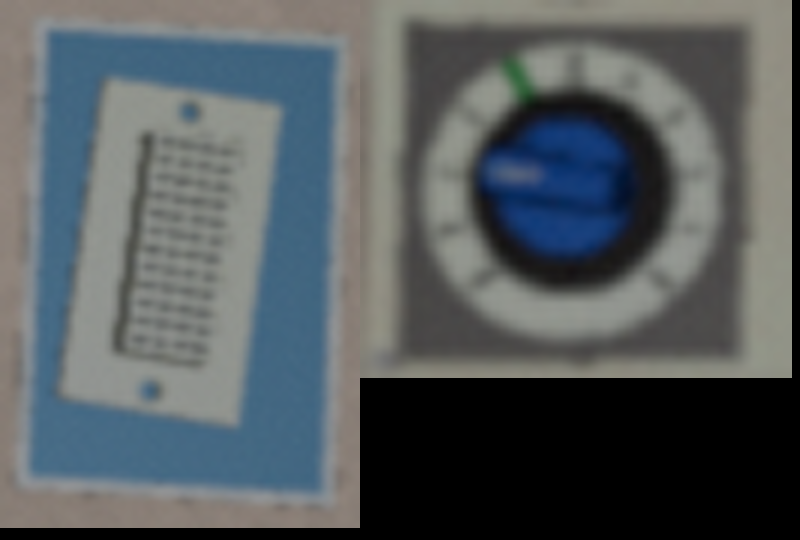

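The crops show the dowels at c1 (541,82) and (539,381), the template holes at c2 (191,112) and (151,391), the pointer left of centre at about c2 (515,174), and the green mark at (520,78).

```bash
python3 - <<'E'
from h import *
np.set_printoptions(precision=2,suppress=True)
g=lambda uv,o,k:(np.array(uv,float)+.5)/k-.5+o
def rep(n,P): d=P[0]-P[1]; print(n,P[:2].mean(0),np.linalg.norm(d),np.degrees(np.arctan2(d[1],d[0])))
for z in(90,100): rep('dowels',ray('top0',g([(541,82),(539,381)],(165,172),6),z))
rep('holes',ray('top0',g([(191,112),(151,391)],(360,178),6),9))
D=lambda uv,z:ray('top0',g(np.array(uv)-[360,0],(168,200),9),z)
ring=D([(420,192),(722,192),(571,42),(571,342)],65);print('ring',ring.mean(0),np.ptp(ring,0))
bar=D([(487,170),(632,190)],[106,106]);rep('bar',bar)
rep('green',np.r_[D([(520,78)],65),ring.mean(0)[None]])
st=ray('top0',g([(34,46),(750,46),(22,428),(752,428)],(165,172),6),62);print('station',st,st.mean(0))
E
```

```text
dowels [527.43  47.27  90.  ] 143.34867363385587 -1.5751464908363069
dowels [526.22  46.74 100.  ] 142.2851681688992 -1.5751464908363098
holes [ 498.06 -350.72    9.  ] 142.9738453387958 -10.982499905659635
ring [503.77 233.88  65.  ] [97.27 97.48  0.  ]
bar [503.36 229.75 106.  ] 45.999071015415616 80.60247070155053
green [522.48 242.01  65.  ] 40.799352569314884 23.489266513764985
station [[628.56 294.62  62.  ]
 [619.04 -55.85  62.  ]
 [441.64 300.79  62.  ]
 [432.28 -51.46  62.  ]] [530.38 122.03  62.  ]
```

Request:
{"fn": "step_arm", "kwargs": {
  "targets": [
    [[0.6,0.82,0,0,0,0.77,1],[0.6,0.82,0,0,0,0.77,1],[0.6,0.82,0,0,0,0.77,1],[0.6,0.82,0,0,0,0.77,1],[0.6,0.82,0,0,0,0.77,1]]
  ]
}}

```text
t: 0.72
ee_pos: [354.3, -384.4, 404.5]
orientation: [-3.0, -0.931, 0.0]
ft_force: [0.5, -0.4, 0.7]
width: 88.2
grasp_force: 0.0
```

Request:
{"fn": "step_arm", "kwargs": {
  "targets": [
    [[0.6,0.82,0,0,0,0.77,1],[0.6,0.82,0,0,0,0.77,1],[0.6,0.82,0,0,0,0.77,1],[0.6,0.82,0,0,0,0.77,1],[0.6,0.82,0,0,0,0.77,1]]
  ]
}}

```text
t: 1.35
ee_pos: [504.3, -179.4, 404.5]
orientation: [-2.848, -1.325, 0.0]
ft_force: [0.7, 0.1, -0.5]
width: 87.7
grasp_force: 0.0
```

Request:
{"fn": "step_arm", "kwargs": {
  "targets": [
    [[0,0.82,0,0,0,0.77,1],[0,0.82,0,0,0,0.77,1],[0,0.82,0,0,0,0.77,1],[0,0.82,0,0,0,0.77,1],[0,0.82,0,0,0,0.77,1]]
  ]
}}

```text
t: 1.98
ee_pos: [503.3, 25.4, 404.5]
orientation: [-2.645, -1.695, 0.001]
ft_force: [0.1, -0.3, -0.0]
width: 87.3
grasp_force: 0.0
```

Request:
{"fn": "step_arm", "kwargs": {
  "targets": [
    [[0,0.82,0,0,0,0.77,1],[0,0.82,0,0,0,0.77,1],[0,0.82,0,0,0,0.77,1],[0,0.82,0,0,0,0.77,1],[0,0.82,0,0,0,0.77,1]]
  ]
}}

```text
t: 2.6
ee_pos: [503.3, 230.5, 404.4]
orientation: [-2.394, -2.034, 0.001]
ft_force: [1.0, 0.0, 0.1]
width: 87.8
grasp_force: 0.0
```

Request:
{"fn": "step_arm", "kwargs": {
  "targets": [
    [[0,0.05,-0.71,0,0,0,1],[0,0,-0.71,0,0,0,1],[0,0,-0.71,0,0,0,1],[0,0,-0.6,0,0,0,1],[0,0,-0.12,0,0,0,1]]
  ]
}}

```text
t: 3.22
ee_pos: [502.8, 231.3, 260.2]
orientation: [-2.395, -2.031, 0.006]
ft_force: [0.9, 0.0, -0.2]
width: 87.7
grasp_force: 0.0
```

Request:
{"fn": "step_arm", "kwargs": {
  "targets": [
    [[0,0,0,0,0,0,0],[0,0,0,0,0,0,0],[0,0,0,0,0,0,0],[0,0,0,0,0,0,0],[0,0,0,0,0,0,0]]
  ]
}}

```text
t: 3.85
ee_pos: [503.7, 231.6, 262.5]
orientation: [2.396, 2.032, 0.001]
ft_force: [-0.2, 0.5, -0.7]
width: 41.1
grasp_force: 0.0
```

Request:
{"fn": "step_arm", "kwargs": {
  "targets": [
    [[0,0.02,0,0,0,0,0],[0,0,0,0,0,0,0],[0,0,0,0,0,0,0],[0,0,0,0,0,0,0],[0,0,0,0,0,0,0]]
  ]
}}

```text
t: 4.47
ee_pos: [503.9, 232.6, 262.2]
orientation: [2.395, 2.032, 0.001]
ft_force: [2.8, -1.1, -2.9]
width: 13.4
grasp_force: 30.0
```

Request:
{"fn": "step_arm", "kwargs": {
  "targets": [
    [[0,0,0,0,0,-0.95,0],[0,0,0,0,0,-0.95,0],[0,0,0,0,0,-0.95,0],[0,0,0,0,0,-0.95,0],[0,0,0,0,0,-0.95,0]]
  ]
}}

```text
t: 5.1
ee_pos: [503.4, 232.8, 262.2]
orientation: [-2.7, -1.605, 0.001]
ft_force: [0.1, 1.5, -0.3]
width: 13.6
grasp_force: 30.0
```

Request:
{"fn": "step_arm", "kwargs": {
  "targets": [
    [[0,0,0,0,0,-0.95,0],[0,0,0,0,0,-0.95,0],[0,0,0,0,0,-0.95,0],[0,0,0,0,0,-0.95,0],[0,0,0,0,0,-0.95,0]]
  ]
}}

```text
t: 5.72
ee_pos: [502.9, 233.2, 262.2]
orientation: [-2.927, -1.137, 0.002]
ft_force: [-2.3, 4.6, 1.8]
width: 13.6
grasp_force: 30.0
```

Request:
{"fn": "step_arm", "kwargs": {
  "targets": [
    [[0,0,0,0,0,-0.95,0],[0,0,0,0,0,-0.95,0],[0,0,0,0,0,-0.95,0],[0,0,0,0,0,-0.95,0],[0,0,0,0,0,-0.55,0]]
  ]
}}

```text
t: 6.35
ee_pos: [502.6, 233.6, 262.1]
orientation: [-3.065, -0.682, 0.003]
ft_force: [-5.2, 8.5, 2.2]
width: 13.5
grasp_force: 30.0
```

Request:
{"fn": "step_arm", "kwargs": {
  "targets": [
    [[0,0,0,0,0,0,0],[0,0,0,0,0,0,0],[0,0,0,0,0,0,1],[0,0,0,0,0,0,1],[0,0,0,0,0,0,1]]
  ]
}}

```text
t: 6.98
ee_pos: [503.6, 232.5, 262.2]
orientation: [3.066, 0.685, -0.0]
ft_force: [0.1, 0.2, -0.2]
width: 40.1
grasp_force: 0.0
```

Request:
{"fn": "step_arm", "kwargs": {
  "targets": [
    [[0,0,0,0,0,0,1],[0,0,0,0,0,0,1],[0,0,0.8,0,0,0,1],[0,0,1,0,0,0,1],[0,0,1,0,0,0,1]]
  ]
}}

```text
t: 7.6
ee_pos: [503.5, 232.5, 403.5]
orientation: [3.066, 0.685, -0.001]
ft_force: [0.7, -0.2, 0.1]
width: 87.1
grasp_force: 0.0
```

Request:
{"fn": "step_arm", "kwargs": {
  "targets": [
    [[0,-0.9,0,0,0,-0.7,1],[0,-0.9,0,0,0,-0.7,1],[0,-0.9,0,0,0,-0.7,1],[0,-0.9,0,0,0,-0.7,1],[0,-0.9,0,0,0,-0.7,1]]
  ]
}}

```text
t: 8.22
ee_pos: [503.4, 6.2, 402.3]
orientation: [3.127, 0.304, 0.001]
ft_force: [-0.2, -0.5, -0.2]
width: 88.1
grasp_force: 0.0
```

Request:
{"fn": "step_arm", "kwargs": {
  "targets": [
    [[0,-0.9,0,0,0,-0.7,1],[0,-0.9,0,0,0,-0.7,1],[0,-0.9,0,0,0,-0.7,1],[0,-0.9,0,0,0,-0.7,1],[0,-0.9,0,0,0,-0.7,1]]
  ]
}}

```text
t: 8.85
ee_pos: [503.3, -218.9, 402.2]
orientation: [-3.141, 0.079, -0.0]
ft_force: [0.8, 0.2, -1.0]
width: 87.6
grasp_force: 0.0
```

Request:
{"fn": "step_arm", "kwargs": {
  "targets": [
    [[0,-0.9,0,0,0,-0.7,1],[0,-0.9,0,0,0,-0.7,1],[0,-0.86,0,0,0,-0.65,1],[-0.1,0,0,0,0,0,1],[0,0,0,0,0,0,1]]
  ]
}}

```text
t: 9.48
ee_pos: [498.0, -349.9, 401.8]
orientation: [-3.126, 0.301, 0.002]
ft_force: [-0.4, 0.6, -0.7]
width: 87.8
grasp_force: 0.0
```

```bash
python3 - <<'E'
from h import *
snap('top','top1');snap('scene','scene1')
a=cv2.imread('pics/top1.png');b=cv2.imread('pics/scene1.png')
s=lambda a,u,v,w,h,k:cv2.resize(a[v:v+h,u:u+w],None,fx=k,fy=k,interpolation=cv2.INTER_CUBIC)
C=np.zeros((600,800,3),'uint8');C[:320,:520]=s(a,165,172,130,80,4);C[320:600,:560]=s(b,260,185,140,70,4);C[:280,560:800]=s(b,150,190,80,70,4)[:,:240];cv2.imwrite('pics/c3.png',C)
E
```

```text
(no output)
```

View pics/c3.png

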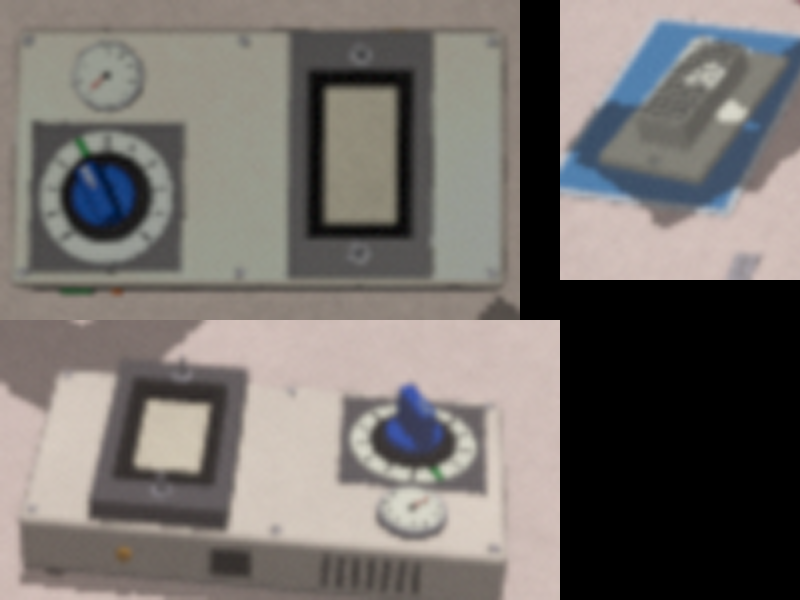

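The dial's white line now points at the green mark in the top view, c3 (88,175) towards (82,148). Next is the template.

Request:
{"fn": "step_arm", "kwargs": {
  "targets": [
    [[0,0,-0.9,0,0,0,1],[0,0,-0.9,0,0,0,1],[0,0,-0.9,0,0,0,1],[0,0,-0.9,0,0,0,1],[0,0,-0.44,0,0,0,1]]
  ]
}}

```text
t: 10.2
ee_pos: [498.3, -348.9, 198.1]
orientation: [-3.126, 0.298, 0.004]
ft_force: [-0.1, 0.0, 0.1]
width: 88.0
grasp_force: 0.0
```

Request:
{"fn": "step_arm", "kwargs": {
  "targets": [
    [[0,0,-0.1,0,0,0,1],[0,0,0,0,0,0,1],[0,0,0,0,0,0,0],[0,0,0,0,0,0,0],[0,0,0,0,0,0,0]]
  ]
}}

```text
t: 10.82
ee_pos: [498.7, -350.6, 195.9]
orientation: [3.127, -0.301, 0.002]
ft_force: [0.1, -0.2, 0.9]
width: 61.4
grasp_force: 0.0
```

Request:
{"fn": "step_arm", "kwargs": {
  "targets": [
    [[0,0,0,0,0,0,0],[0,0,0,0,0,0,0],[0,0,0,0,0,0,0],[0,0,0,0,0,0,0],[0,0,0,0,0,0,0]]
  ]
}}

```text
t: 11.45
ee_pos: [498.6, -350.3, 195.3]
orientation: [-3.127, 0.301, 0.0]
ft_force: [-0.3, 2.0, 3.6]
width: 44.0
grasp_force: 30.0
```

Request:
{"fn": "step_arm", "kwargs": {
  "targets": [
    [[0,0,0.5,0,0,0,0],[0,0,0.7,0,0,0,0],[0,0,0.7,0,0,0,0],[0,0.6,0.7,0,0,0.2,0],[0.06,0.8,0,0,0,0.25,0]]
  ]
}}

```text
t: 12.08
ee_pos: [502.2, -280.9, 327.6]
orientation: [3.129, -0.253, 0.007]
ft_force: [0.6, 0.0, -3.2]
width: 44.0
grasp_force: 30.0
```

Request:
{"fn": "step_arm", "kwargs": {
  "targets": [
    [[0.1,0.8,0,0,0,0.3,0],[0.1,0.8,0,0,0,0.3,0],[0.1,0.8,0,0,0,0.3,0],[0.1,0.8,0,0,0,0.3,0],[0.1,0.8,0,0,0,0.3,0]]
  ]
}}

```text
t: 12.7
ee_pos: [526.4, -79.2, 324.7]
orientation: [3.14, -0.086, -0.001]
ft_force: [0.0, 0.3, -2.4]
width: 43.6
grasp_force: 30.0
```

Request:
{"fn": "step_arm", "kwargs": {
  "targets": [
    [[0,0.8,0,0,0,0.3,0],[0,0.8,0,0,0,0.2,0],[0,0.94,0,0,0,0.2,0],[0,0,0,0,0,0,0],[0,0,0,0,0,0,0]]
  ]
}}

```text
t: 13.32
ee_pos: [526.4, 46.4, 324.8]
orientation: [3.141, -0.01, -0.001]
ft_force: [0.5, 0.1, -3.2]
width: 43.6
grasp_force: 30.0
```

```bash
python3 - <<'E'
from h import *
snap('top','top2');snap('scene','scene2')
a=cv2.imread('pics/top2.png');b=cv2.imread('pics/scene2.png')
s=lambda a,u,v,w,h,k:cv2.resize(a[v:v+h,u:u+w],None,fx=k,fy=k,interpolation=cv2.INTER_CUBIC)
C=np.zeros((600,800,3),'uint8');C[:,:400]=s(a,215,160,80,120,5);C[:,400:]=s(b,260,160,80,120,5);cv2.imwrite('pics/c4.png',C)
o=readout.get_obs();print(o['t'],o['ee_pos'],o['orientation'],o['ft_force'])
E
```

```text
13.425 [526.56175411  45.66922609 324.94259246] [ 3.14127697e+00 -1.22826374e-02 -6.00601605e-04] [ 0.77377239 -0.91651334 -3.22077418]
```

View pics/c4.png

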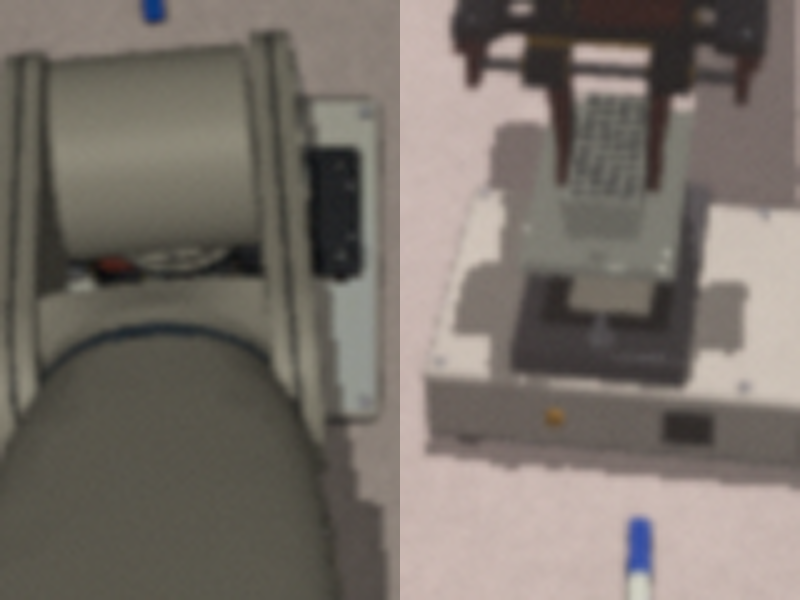

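The top view is blocked by the arm. The scene view shows the near hole at c4 (598,258) and the near dowel at about (600,320–340). I'll measure from the scene camera.

```bash
python3 - <<'E'
from h import *
np.set_printoptions(precision=2,suppress=True)
g=lambda uv,o,k:(np.array(uv,float)+.5)/k-.5+o
print('hole near', ray('scene2',g([(198,258)],(260,160),5),139))
print('dowel near c4',ray('scene2',g([(200,318),(201,342)],(260,160),5),[100,80]))
print('dowels c3',ray('scene1',g([(181,360-320),(161,480-320)],(260,185),4),98))
print('exp hole in cmd', np.array([526.6,45.7])+71.5*np.array([np.cos(np.radians(-.9)),np.sin(np.radians(-.9))]))
# project expected: dowels top/base per top-camera estimate
P=np.array([[526.6+71.5,47-2,100],[526.6+71.5,47-2,80],[526.6-71.5,47+2,100],[526.6-71.5,47+2,80]])
p=proj('scene2',P);print(p,(p-[260,160]+.5)*5-.5)
b=cv2.imread('pics/scene2.png');c=cv2.imread('pics/scene1.png')
s=lambda a,u,v,w,h,k:cv2.resize(a[v:v+h,u:u+w],None,fx=k,fy=k,interpolation=cv2.INTER_CUBIC)
C=np.zeros((600,800,3),'uint8');C[:,:400]=s(b,285,200,40,60,10)[:600];C[:,400:]=s(c,285,190,40,60,10);
cv2.imwrite('pics/c5.png',cv2.convertScaleAbs(C,alpha=1.5))
E
```

```text
hole near [[599.11  46.14 139.  ]]
dowel near c4 [[606.31  48.09 100.  ]
 [604.42  48.58  80.  ]]
dowels c3 [[460.8   51.8   98.  ]
 [610.33  49.27  98.  ]]
exp hole in cmd [598.09  44.58]
[[298.81 221.36]
 [298.79 226.55]
 [304.15 193.02]
 [304.09 198.05]] [[196.03 308.8 ]
 [195.94 334.77]
 [222.75 167.09]
 [222.45 192.26]]
```

View pics/c5.png

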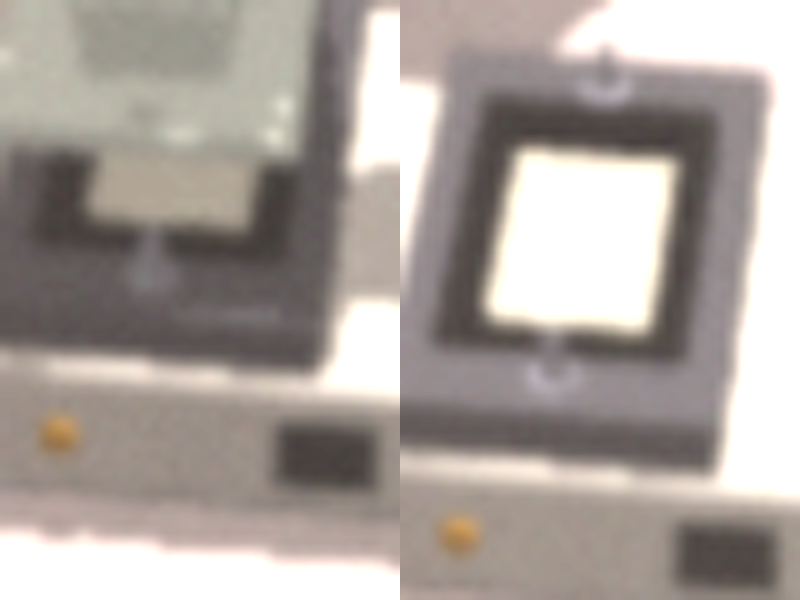

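c5 shows the near hole at left (140,108), the near dowel base ring at left (153,272), and in the right panel the rings at (205,87) and (152,374) with nose tops near (207,47) and (152,332).

```bash
python3 - <<'E'
from h import *
np.set_printoptions(precision=2,suppress=True)
g=lambda uv,o,k:(np.array(uv,float)+.5)/k-.5+o
def rep(n,P): d=P[0]-P[1]; print(n,P[0],P[1],P[:2].mean(0),np.linalg.norm(d),np.degrees(np.arctan2(d[1],d[0])))
rep('sc rings',ray('scene1',g([(152,374),(205,87)],(285,190),10),80.5))
rep('sc noses',ray('scene1',g([(152,332),(207,47)],(285,190),10),99))
print('sc2 ring',ray('scene2',g([(153,272)],(285,200),10),80.5), 'hole',ray('scene2',g([(140,108)],(285,200),10),139))
for z in(80.5,85):rep('top rings',ray('top0',g([(541,82),(539,381)],(165,172),6),z))
# automatic: bright ring refinement on top1 and block/hole positions
a=np.load('pics/top0.npz')['pixels'].astype(float).mean(2)
for n,(u,v) in {'d1':(255,185),'d2':(255,235),'h1':(391,196),'h2':(385,243)}.items():
    w=a[v-5:v+6,u-5:u+6];bg=np.median(w);m=np.maximum((w-bg) if n[0]=='d' else bg-w-8,0);Y,X=np.mgrid[v-5:v+6,u-5:u+6];print(n,(m*X).sum()/m.sum(),(m*Y).sum()/m.sum())
print(g([(541,82),(539,381)],(165,172),6),g([(191,112),(151,391)],(360,178),6))
E
```

```text
sc rings [600.23  48.06  80.5 ] [456.54  52.2   80.5 ] [528.38  50.13  80.5 ] 143.74761030276048 -1.6525081661072007
sc noses [603.01  48.24  99.  ] [460.04  52.92  99.  ] [531.53  50.58  99.  ] 143.04634533922774 -1.8770752716577008
sc2 ring [[599.28  48.27  80.5 ]] hole [[595.33  43.9  139.  ]]
top rings [600.74  45.79  80.5 ] [456.44  49.76  80.5 ] [528.59  47.78  80.5 ] 144.35900382556494 -1.5751464908363029
top rings [599.96  45.56  85.  ] [456.13  49.51  85.  ] [528.04  47.54  85.  ] 143.8804263663344 -1.5751464908363093
d1 254.6519756838906 184.9209726443769
d2 254.40842648323306 235.46431642304393
h1 391.52919020715626 193.4741054613936
h2 384.74209050861026 245.55026031237483
[[254.75 185.25]
 [254.42 235.08]] [[391.42 196.25]
 [384.75 242.75]]
```

Request:
{"fn": "step_arm", "kwargs": {
  "targets": [
    [[0.04,0.05,-0.2,0,0,-0.29,0],[0,0,-0.2,0,0,0,0],[0,0,-0.16,0,0,0,0],[0,0,0,0,0,0,0],[0,0,0,0,0,0,0]]
  ]
}}

```text
t: 14.05
ee_pos: [528.7, 49.1, 297.1]
orientation: [3.141, -0.042, -0.0]
ft_force: [-0.6, 0.4, -2.0]
width: 43.9
grasp_force: 30.0
```

Request:
{"fn": "step_arm", "kwargs": {
  "targets": [
    [[0,0,-0.04,0,0,0,0],[0,0,-0.04,0,0,0,0],[0,0,-0.04,0,0,0,0],[0,0,0,0,0,0,0],[0,0,0,0,0,0,0]]
  ]
}}

```text
t: 14.68
ee_pos: [528.6, 49.1, 291.2]
orientation: [3.141, -0.042, 0.0]
ft_force: [-0.6, -0.7, -2.5]
width: 43.4
grasp_force: 30.0
```

Request:
{"fn": "step_arm", "kwargs": {
  "targets": [
    [[0,0,-0.04,0,0,0,0],[0,0,-0.03,0,0,0,0],[0,0,-0.03,0,0,0,0],[0,0,0,0,0,0,0],[0,0,0,0,0,0,0]]
  ]
}}

```text
t: 15.3
ee_pos: [528.6, 49.1, 286.2]
orientation: [-3.141, 0.042, 0.0]
ft_force: [0.0, -0.8, -2.8]
width: 43.7
grasp_force: 30.0
```

Request:
{"fn": "step_arm", "kwargs": {
  "targets": [
    [[0,0,-0.03,0,0,0,0],[0,0,-0.03,0,0,0,0],[0,0,-0.03,0,0,0,0],[0,0,0,0,0,0,0],[0,0,0,0,0,0,0]]
  ]
}}

```text
t: 15.92
ee_pos: [528.6, 49.1, 281.7]
orientation: [-3.141, 0.043, 0.0]
ft_force: [-0.8, 0.5, -2.2]
width: 43.8
grasp_force: 30.0
```

```bash
python3 - <<'E'
from h import *
snap('scene','scene3');b=cv2.imread('pics/scene3.png')
C=cv2.resize(b[180:240,270:350],None,fx=10,fy=10,interpolation=cv2.INTER_CUBIC)
cv2.imwrite('pics/c6.png',cv2.convertScaleAbs(C,alpha=1.5))
o=readout.get_obs();print(o['t'],o['ee_pos'],o['ft_force'],o['moment'])
E
```

```text
15.975 [528.6284545   49.10959742 281.69521267] [-0.72685852  0.31675706 -1.31976695] [-0.0238168   0.0224209   0.02604686]
```

View pics/c6.png

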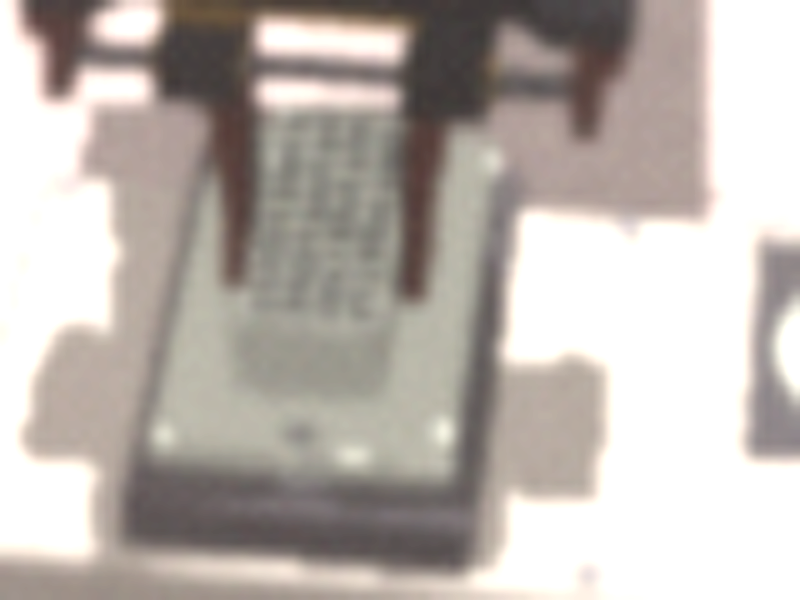

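c6 shows the template level over the manifold, with the near dowel in its hole at (300,435). Next I press it down.

Request:
{"fn": "step_arm", "kwargs": {
  "targets": [
    [[0,0,-0.02,0,0,0,0],[0,0,-0.02,0,0,0,0],[0,0,-0.02,0,0,0,0],[0,0,0,0,0,0,0],[0,0,0,0,0,0,0]]
  ]
}}

```text
t: 16.6
ee_pos: [528.6, 49.1, 278.7]
orientation: [3.141, -0.043, -0.0]
ft_force: [0.1, -0.1, -1.9]
width: 43.9
grasp_force: 30.0
```

Request:
{"fn": "step_arm", "kwargs": {
  "targets": [
    [[0,0,-0.02,0,0,0,0],[0,0,-0.02,0,0,0,0],[0,0,0,0,0,0,0],[0,0,0,0,0,0,0],[0,0,0,0,0,0,0]]
  ]
}}

```text
t: 17.23
ee_pos: [528.6, 49.1, 276.8]
orientation: [-3.141, 0.043, -0.0]
ft_force: [-1.1, -0.2, 1.8]
width: 43.7
grasp_force: 30.0
```

Request:
{"fn": "step_arm", "kwargs": {
  "targets": [
    [[0,0,-0.02,0,0,0,0],[0,0,-0.02,0,0,0,0],[0,0,0,0,0,0,0],[0,0,0,0,0,0,0],[0,0,0,0,0,0,0]]
  ]
}}

```text
t: 17.85
ee_pos: [528.7, 49.1, 275.0]
orientation: [-3.141, 0.043, -0.0]
ft_force: [-2.1, 0.0, 7.0]
width: 43.8
grasp_force: 30.0
```

Request:
{"fn": "step_arm", "kwargs": {
  "targets": [
    [[0,0,-0.02,0,0,0,0],[0,0,0,0,0,0,0],[0,0,0,0,0,0,0],[0,0,0,0,0,0,0],[0,0,0,0,0,0,0]]
  ]
}}

```text
t: 18.48
ee_pos: [528.7, 49.1, 274.2]
orientation: [-3.141, 0.042, -0.0]
ft_force: [-3.3, -1.0, 9.5]
width: 43.6
grasp_force: 30.0
```

Request:
{"fn": "step_arm", "kwargs": {
  "targets": [
    [[-0.01,0,-0.02,0,0,0,0],[0,0,0,0,0,0,0],[0,0,0,0,0,0,0],[0,0,0,0,0,0,0],[0,0,0,0,0,0,0]]
  ]
}}

```text
t: 19.1
ee_pos: [528.5, 49.1, 273.5]
orientation: [-3.141, 0.042, -0.002]
ft_force: [-2.7, -0.9, 10.5]
width: 44.2
grasp_force: 30.0
```

Request:
{"fn": "step_arm", "kwargs": {
  "targets": [
    [[0,0,-0.02,0,0,0,0],[0,0,0,0,0,0,0],[0,0,0,0,0,0,0],[0,0,0,0,0,0,0],[0,0,0,0,0,0,0]]
  ]
}}

```text
t: 19.73
ee_pos: [528.5, 49.1, 273.2]
orientation: [-3.141, 0.043, -0.002]
ft_force: [-5.9, -1.7, 18.4]
width: 43.9
grasp_force: 30.0
```

```bash
python3 - <<'E'
from h import *
snap('scene','scene4');b=cv2.imread('pics/scene4.png')
C=cv2.resize(b[180:260,265:395],None,fx=6,fy=6,interpolation=cv2.INTER_CUBIC)
cv2.imwrite('pics/c7.png',cv2.convertScaleAbs(C,alpha=1.3))
o=readout.get_obs();print(o['t'],o['ee_pos'],o['orientation'],o['ft_force'],o['moment'])
E
```

```text
19.775 [528.48246411  49.09582725 273.2257955 ] [-3.14122925e+00  4.25086641e-02 -2.16749665e-03] [-5.37150283 -1.4068237  19.76794416] [ 0.02036974  1.04457503 -0.01220481]
```

View pics/c7.png

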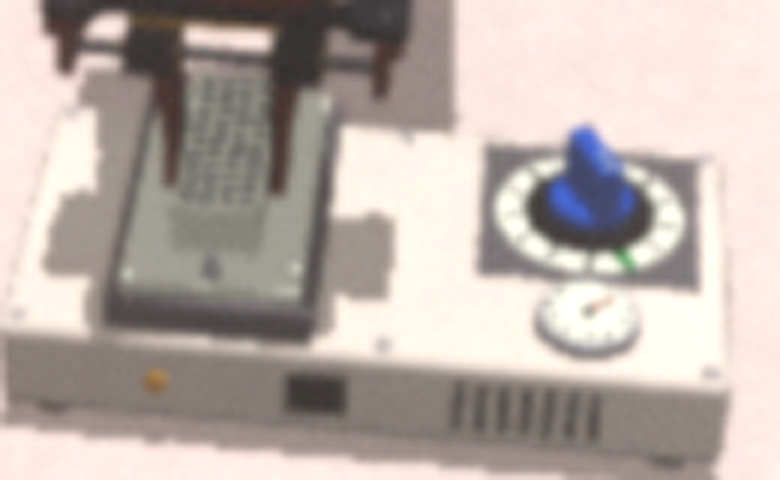

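Request:
{"fn": "step_arm", "kwargs": {
  "targets": [
    [[-0.01,0,-0.01,0,0,0,0],[0,0,0,0,0,0,0],[0,0,0,0,0,0,0],[0,0,0,0,0,0,0],[0,0,0,0,0,0,0]]
  ]
}}

```text
t: 20.4
ee_pos: [528.3, 49.1, 273.2]
orientation: [-3.141, 0.042, -0.004]
ft_force: [-5.5, -1.5, 23.1]
width: 43.7
grasp_force: 30.0
```

The height held at 273.2 mm while the force rose to 23 N, so the template is seated hard on the rim.

```bash
python3 -c "
from h import *
print(ctrl.close_job())"
```

```text
the job is handed in; nothing more can be done
None
```

I handed the job in at about 20 s: the dial was turned to the green 40 mark and released, and the template sits on both dowels, held down on the rim at about 23 N; the interface returned no verdict.

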